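# Switch on a control box under its hinged guard

## Task

Switch on the black control box on the bench: with a fingertip under the front lip of its hinged guard, lift the guard right back until it stays open, then flip the metal toggle beneath it all the way over towards the hinge. Then nudge the guard forward so that it drops fully shut over the switched toggle. Push gently, and leave the loose things on and beside the box where they are.

Things in the scene. Friction and masses are not known exactly. Their poses are not given: they have to be found in the camera images.
- unit: Black control box fixed to the bench, 260 mm (x) by 320 mm (y) by 60 mm high; origin at the centre of its underside. Its +x runs from the guard's front lip back to the guard's hinge, y along the hinge, z up. The front (lip) faces the robot's right, give or take 21 degrees. The switch and its guard stand on the middle line of the top panel.
- unit_pivot (a point): Fixed point: the pivot of the toggle, on the box's middle line, 28 mm in front (-x) of the panel's centre and 6 mm above the top panel. Its axes are those of the box.
- unit_hinge (a point): Fixed point: the middle of the guard's hinge pin, 8 mm above the top panel and 58 mm behind (+x) the toggle's pivot, with the box's axes. The pin runs along y between two steel ears (6 mm thick, 16 mm high) at y = +-45 mm.
- guard_top (a point): Centre of the underside of the guard's clear plastic top; moves with the guard. Shut: 49 mm in front of the hinge pin, 50 mm above the panel. The top is 3 mm thick and reaches 98 mm forward of the pin. At its sides hang two grey-painted metal cheeks 3 mm thick, 70 mm clear between them, 76 mm over all, down to 3 mm above the panel. The front is open, without a wall.
- guard_lip (a point): Middle of the rolled front edge (6 mm thick) of the guard's grey-painted metal lip; moves with the guard. Shut: 121 mm in front of the hinge pin, 65 mm above the panel. The lip, 76 mm wide, flares forward and up at 0.5 rad from the front of the clear top. A fingertip fits under it from the front. Lift it along its arc: a purely level push on its edge can bind.
- guard (a joint): Angle of the guard about its hinge, rad: 0 shut, grows as the lip is lifted up and back, stop at 1.65. It weighs 120 g and has no spring: let go below about 1.0 it falls shut, above about 1.1 it falls open against the stop and stays there. At the stop the lip edge is 66 mm behind the pin, 124 mm above the panel. Lifting takes 1 to 2 N at the lip, tipping it shut under 1 N.
- toggle_tip (a point): Rounded free end of the toggle, a steel bat lever 36 mm long from its pivot, 7 mm thick at the foot, 12 mm at its thickest near the tip. Off, it leans 0.45 rad towards the front (tip 16 mm in front of the pivot, 38 mm above the panel); on, it leans as much towards the hinge.
- toggle (a joint): Angle of the toggle, rad: 0 = off, leaning to the front; 0.9 = fully on, leaning to the hinge (stop). It moves with a steady friction (1 to 2 N at the tip) and stays where it is left, so push it over to its stop.
- can: Loose spray can, 54 mm across, 150 mm tall, stands on the bench in front of or behind the box; origin at the centre of its underside. To be left alone.
- carton: Loose cardboard carton, 100 by 70 by 60 mm high, on the bench at the opposite side of the box from the can; origin at the centre of its underside. To be left alone.
- wrench: Loose steel wrench, 140 mm long, lies on the top panel at the box's +y side of the guard, roughly along the box's x axis; origin under its middle. To be left alone.
- knob_cap: Loose black knob cap, 32 mm across, 18 mm high, stands on the top panel at the box's -y side of the guard; origin at the centre of its underside. To be left alone.

How it is judged:
By the outcome, as a careful person would: the job done as asked, in the order asked, and still so for the second after the job is handed in, with the robot touching nothing.
It also fails if it takes over 64 s, if anything falls off the work surface, if the arm or the gripper's body presses on something with over 40 N, if the wrist force passes 120 N, or if a joint passes its speed limit or range.

## Robot

A 6-joint arm with a two-finger parallel gripper is mounted at the origin on the work surface. World frame = base frame: x ahead of the robot, y to its left, z up, the work surface at z = 0. Lengths are in mm, angles in rad, forces in N, time in s.
With the tool pointing down it reaches from about 350 to 975 mm from the base axis. Payload 7.1 kg.
Tool frame: the origin (TCP) lies between the finger pads; the fingertips stand 8 mm ahead of it and the grasp point (between the pads) lies 11 mm behind it; x points along the fingers, y is the direction in which the jaws open and shut, and the axes are right-handed (so a half turn about x gives the same grasp; the last joint's range is limited). The gripper opens to 88 mm and grips with 3 to 60 N. Pads are 20 mm wide; open, the fingers measure 115 mm over their backs; the gripper's body (75 mm by 178 mm) begins 61 mm behind the grasp point.
Start: joints at [-1.246, 0.423, 1.63, -0, 1.089, -0.019], TCP at [210.684, -588.402, 230.675] pointing down, gripper open.
Joint ranges: [-3, 3], [-0.9, 2.11], [0.09, 2.58], [-1.31, 4.45], [0.11, 2.69], [-2.54, 2.54]. Speed limits (rad/s): [2.39, 2.39, 3.01, 3.14, 3.14, 3.14].

## Interface

Orientations are given as a rotation vector (axis times angle).
In Python, from workcell import ctrl gives the robot as it stands.
- The arm moves only by the tool apply_moves, never from a script. Its argument "increments" is a list of rows, each an object with "gripper": the opening in per cent of the stroke, from 0 (shut) to 100 (fully open); "delta_pos": the shift along the tool's x, y, z in cm, a list of three; "dr": the turn, a rotation vector about the tool's x, y, z in rad, a list of three. In form: [{"gripper": gripper, "delta_pos": [dx, dy, dz], "dr": [ax, ay, az]}, ...]. A call has exactly 5 rows; each row shifts and turns the commanded pose from where the row before left it, along the tool's axes as they then stand; what a row does not reach is not made up. A row lasts 1/12 s, in which the tool goes at most 41.7 mm and 7.16 degrees, less where a joint would pass 70% of its speed; a pose out of reach is approached as far as the arm can. A call with a gripper value outside its range is refused whole. The fingers move at their own pace and stop on an object; the grip force is fixed at half the most. Time passes only in rows, so rows that do not move let the fingers close, or fill a call up. It gives the time, the measured TCP pose, the force and the opening at its end, in the units of the state.
- ctrl.get_obs(): the state, without advancing time (a new reading comes with each control period).
- ctrl.get_image(name): name is "scene" or "side" or "wrist"; returns a dict with "img" (480x640x3 uint8, red, green, blue), "range_z" (480x640 float32, mm along the optical axis (not along the pixel's ray), 0 where there is no reading), "mtx" (3x3 intrinsics, pixels), "rvec" (rotation vector, rad) and "tvec" (3), from world to camera coordinates, as OpenCV has them. Camera axes: x right, y down, z forward; pixel columns grow to the right and rows downward; lengths in mm; the calibration is good to about 2 mm. A picture is of the moment at which its call begins.
- ctrl.close_job(): hands the job in, once; it reports no verdict.
The state is a dict: "t": time; "qpos": joint angles; "qvel": joint speeds; "joint_torque": joint torques, N m; "ee_pos": TCP position; "orientation": TCP orientation; "ft_force": force on the tool from outside, world axes, zero at the start; "moment": the same for the moment, N m; "width": finger opening in mm.
Only numpy, scipy, OpenCV 4.12 (cv2) and the standard library are available. Lean on these libraries where they do the work, as an engineer would, in place of code of your own. Each camera call takes 0.05 s, during which the arm holds its last target. There are 200 camera calls.

## Working session

There is one attempt and no reset: what is moved stays moved. The work goes in short steps, Python scripts to look and compute and a tool call to move; the robot and the scene stay as the last step left them, time stands still between calls to the robot, and variables do not carry over. Pictures are saved under pics/ and viewed, about 8 in all and at most 12, crops included, and the job is handed in when it is done.

Besides the shell and the picture viewer there is one more tool, called after ">>>" as name(argument=value, ...) on one line, values as JSON. apply_moves: Moves the arm, as the interface text tells. Its arguments: {"type":"object","properties":{"increments":{"type":"array","items":{"type":"object","properties":{"gripper":{"type":"number"},"delta_pos":{"type":"array","items":{"type":"number"}},"dr":{"type":"array","items":{"type":"number"}}}}}},"required":["increments"]}

```bash
mkdir -p pics; ls
python3 - <<'E'
from workcell import ctrl
import cv2,numpy as np
print(ctrl.get_obs())
for n in ["scene","side"]:
    d=ctrl.get_image(n); cv2.imwrite(f"pics/{n}0.png",d["img"][:,:,::-1]); np.savez(f"{n}0.npz",**d)
    print(n,d["mtx"].tolist(),d["rvec"],d["tvec"])
E
```

```text
pics
{'t': 0.0, 'qpos': array([-1.24601224e+00,  4.23831290e-01,  1.63067982e+00, -8.93872574e-06,
        1.08860322e+00, -1.89789019e-02]), 'qvel': array([-5.83276041e-04, -4.60020531e-04,  1.08801230e-03,  1.30509381e-05,
        4.99810095e-04, -6.81127040e-04]), 'joint_torque': array([ 1.42921774e-03, -5.44613814e+01, -2.73667556e+01,  6.41629030e-02,
        2.29208276e-02, -1.33337062e-04]), 'ee_pos': array([ 210.50675218, -587.90761813,  229.91165211]), 'orientation': array([ 2.035082  ,  0.35487826, -2.03557693]), 'ft_force': array([-0.16821816, -0.25038635,  0.14182966]), 'moment': array([-0.04393104, -0.00422632,  0.01564123]), 'width': 87.66761081833258}
scene [[602.3040454118396, 0.0, 319.81550233624444], [0.0, 602.3040454118396, 240.68583783856602], [0.0, 0.0, 1.0]] [ 1.11633197  2.38817271 -1.03178648] [ 361.23024578 -257.97700699 1479.97108435]
side [[570.0573167276779, 0.0, 314.3921770157091], [0.0, 570.0573167276779, 246.0131014245905], [0.0, 0.0, 1.0]] [ 0.07068547 -2.70744565  1.57437652] [ 551.42743287   99.29085442 1292.65515798]
```

View pics/scene0.png

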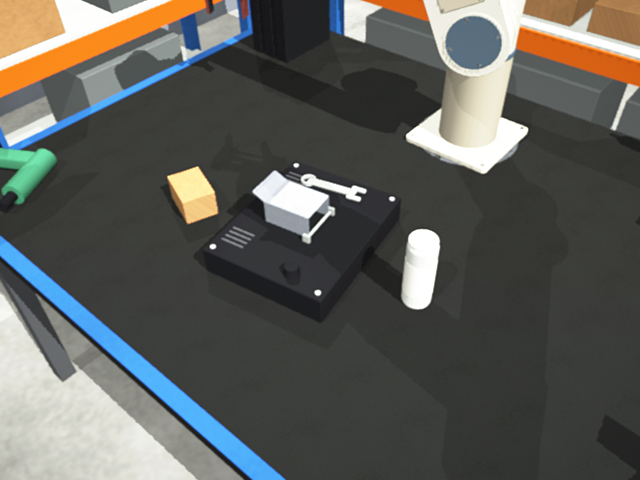

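View pics/side0.png

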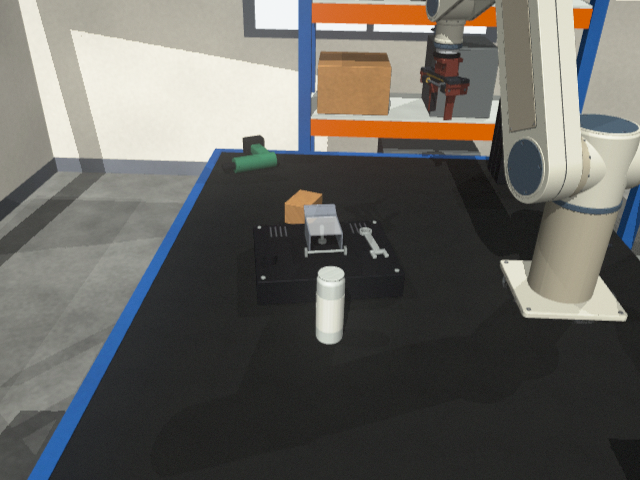

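The scene view shows the box with corner screws at (296,166), (392,199), (318,293) and (213,247). The lip faces the carton at (193,195), and the can is behind the hinge at (420,270). The side view agrees.

```bash
cat > h.py <<'E'
import cv2,numpy as np
from scipy.spatial.transform import Rotation as R
def cloud(d):
    K=d["mtx"];z=d["range_z"].astype(float);v,u=np.indices(z.shape)
    P=np.stack([(u-K[0,2])/K[0,0]*z,(v-K[1,2])/K[1,1]*z,z],-1)
    M=cv2.Rodrigues(np.array(d["rvec"],float))[0]
    W=(P-np.array(d["tvec"]).ravel())@M
    W[z<=0]=np.nan
    return W
E
python3 - <<'E'
from h import *
for n in ["scene","side"]:
    d=np.load(n+"0.npz");W=cloud(d);z=W[...,2]
    m=(z>53)&(z<66)&(W[...,0]>250)&(W[...,0]<1000)&(abs(W[...,1])<500)
    nc,l,st,_=cv2.connectedComponentsWithStats(m.astype(np.uint8))
    k=1+st[1:,4].argmax();p=W[l==k]
    r=cv2.minAreaRect(p[:,:2].astype(np.float32));print(n,r,np.median(p[:,2]),st[k])
    if n=="scene":
        S=[W[v-1:v+2,u-1:u+2].reshape(-1,3).mean(0) for u,v in [(296,166),(392,199),(318,293),(213,247)]]
        print("screws",np.round(S,1))
    else:
        S=[W[v-1:v+2,u-1:u+2].reshape(-1,3).mean(0) for u,v in [(374,222),(396,270),(263,278),(259,227)]]
        print("screws",np.round(S,1))
    S=np.array(S);c=S.mean(0);print(c)
    for a,b in [(0,1),(3,2),(2,1),(3,0)]:
        e=S[b]-S[a];print(np.linalg.norm(e[:2]),np.degrees(np.arctan2(e[1],e[0])))
    m=(z>15)&(z<300)&(W[...,0]>250)&(W[...,0]<1000)&(abs(W[...,1])<450)&(l!=k)
    nc,l,st,_=cv2.connectedComponentsWithStats(m.astype(np.uint8))
    for k in range(1,nc):
        if st[k,4]>60:p=W[l==k];print(st[k],p.min(0).round(),p.max(0).round(),np.median(p,0).round())
E
```

```text
scene ((536.4434204101562, -52.79310607910156), (325.0682067871094, 262.5978088378906), 9.319534301757812) 60.94371493006948 [  202   161   199   144 11768]
screws [[ 414.5 -187.3   62.1]
 [ 375.7   38.8   62.7]
 [ 661.2   86.6   63. ]
 [ 698.9 -140.    62.4]]
[537.5601255  -50.47787139  62.56015028]
229.44993837731755 99.74908677571094
229.776043205897 99.42428355939012
289.5523734635264 -170.48913022947622
288.2513445072258 -170.55429220801597
[ 167  167   50   52 1680] [ 552. -382.   15.] [ 652. -261.   66.] [ 610. -299.   60.]
[ 252  170   82   72 3078] [ 482. -150.   56.] [591.  -8. 132.] [552. -69. 113.]
[301 174  65  26 442] [ 391. -148.   58.] [455.  -8.  75.] [425. -79.  68.]
[ 203  204  197  114 2577] [ 359. -154.   15.] [717. 101.  54.] [679.  53.  34.]
[ 401  230   38   75 2193] [491. 172.  15.] [547. 225. 155.] [536. 206. 108.]
[283 261  17  17 213] [641.   4.  66.] [670.  33.  82.] [658.  20.  78.]
side ((534.2859497070312, -50.77046203613281), (320.5132751464844, 268.4498291015625), 9.7443265914917) 58.77205391678377 [ 253  221  152   64 6293]
screws [[ 410.5 -188.7   60.5]
 [ 373.5   38.1   61. ]
 [ 658.    87.5   59.9]
 [ 696.3 -144.    58.9]]
[534.57191251 -51.7758434   60.06556494]
229.80863747648064 99.27241597801722
234.62206698009848 99.38228123136918
288.8182864238426 -170.16153894814272
289.26072043054427 -171.11575920110678
[ 285  190   62   65 2397] [ 482. -374.   15.] [645.  -3. 129.] [554. -98.  71.]
[263 253  14  10 107] [637.   7.  66.] [665.  37.  80.] [651.  26.  75.]
[ 256  267  149   73 3665] [356.  47.  15.] [680. 229. 152.] [515. 192.  47.]
```

```bash
cat >> h.py <<'E'
C=np.array([535.8,-51.2,60.]);yaw=np.radians(99.5)
U=np.array([[np.cos(yaw),np.sin(yaw),0],[-np.sin(yaw),np.cos(yaw),0],[0,0,1]])  # rows: unit axes
def rep(o,*targets):
    """o state; targets: fingertip (x,y,z-above-panel, pitch) in unit axes; prints chained tool-frame steps: shift first, then turn"""
    T=R.from_rotvec(o["orientation"]).as_matrix();p=np.array(o["ee_pos"])
    tip=U@(p+8*T[:,0]-C);a=U@T[:,0]
    print("t",round(o["t"],2),"tip",tip.round(1),"xdir",a.round(3),"ydir",(U@T[:,1]).round(3),"F",(U@o["ft_force"]).round(1),"q",np.round(o["qpos"],2),"w",round(o["width"],1))
    s=1 if (U@T[:,1])[1]>0 else -1
    for x,y,z,al in targets:
        X=np.array([np.cos(al),0,-np.sin(al)]);Y=np.array([0,s,0.]);G=U.T@np.column_stack([X,Y,np.cross(X,Y)])
        g=U.T@np.array([x,y,z])+C-8*G[:,0]
        print((x,y,z,al),"d cm",(T.T@(g-p)/10).round(2),"dr",R.from_matrix(T.T@G).as_rotvec().round(3)); T,p=G,g
E
python3 - <<'E'
from h import *
from workcell import ctrl
rep(ctrl.get_obs(),(-190,0,160,1.57),(-190,0,160,.8),(-130,0,70,.8),(-120,0,38,.8))
E
```

```text
t 0.1 tip [-475.7  409.4  162. ] xdir [ 0.001  0.    -1.   ] ydir [-0.984 -0.177 -0.001] F [ 0.5 -0.3 -0.6] q [-1.25  0.42  1.63 -0.    1.09 -0.02] w 87.9
(-190, 0, 160, 1.57) d cm [  0.23 -20.87 -45.35] dr [-1.393e+00 -0.000e+00  1.000e-03]
(-190, 0, 160, 0.8) d cm [ 0.23 -0.    0.56] dr [-0.    0.77  0.  ]
(-130, 0, 70, 0.8) d cm [10.64  0.    1.97] dr [0. 0. 0.]
(-120, 0, 38, 0.8) d cm [ 2.99 -0.    1.51] dr [0. 0. 0.]
```

>>> apply_moves(increments=[{"gripper":0,"delta_pos":[0,-1.4,-3.0],"dr":[0,0,0]},{"gripper":0,"delta_pos":[0,-1.4,-3.0],"dr":[0,0,0]},{"gripper":0,"delta_pos":[0,-1.4,-3.0],"dr":[0,0,0]},{"gripper":0,"delta_pos":[0,-1.4,-3.0],"dr":[0,0,0]},{"gripper":0,"delta_pos":[0,-1.4,-3.0],"dr":[0,0,0]}])

```text
t: 0.52
ee_pos: [328.9, -470.6, 230.3]
orientation: [2.035, 0.354, -2.036]
ft_force: [0.1, 0.6, 0.1]
width: 57.7
```

>>> apply_moves(increments=[{"gripper":0,"delta_pos":[0,-1.4,-3.0],"dr":[0,0,0]},{"gripper":0,"delta_pos":[0,-1.4,-3.0],"dr":[0,0,0]},{"gripper":0,"delta_pos":[0,-1.4,-3.0],"dr":[0,0,0]},{"gripper":0,"delta_pos":[0,-1.4,-3.0],"dr":[0,0,0]},{"gripper":0,"delta_pos":[0,-1.4,-3.0],"dr":[0,0,0]}])

```text
t: 0.93
ee_pos: [446.7, -354.0, 230.4]
orientation: [2.034, 0.354, -2.035]
ft_force: [0.9, -1.1, 0.1]
width: 24.7
```

>>> apply_moves(increments=[{"gripper":0,"delta_pos":[0,-1.4,-3.0],"dr":[0,0,0]},{"gripper":0,"delta_pos":[0,-1.4,-3.0],"dr":[0,0,0]},{"gripper":0,"delta_pos":[0,-1.4,-3.0],"dr":[0,0,0]},{"gripper":0,"delta_pos":[0,-1.4,-3.0],"dr":[0,0,0]},{"gripper":0,"delta_pos":[0,-1.4,-3.0],"dr":[0,0,0]}])

```text
t: 1.35
ee_pos: [564.3, -237.5, 230.3]
orientation: [2.034, 0.354, -2.035]
ft_force: [0.2, -1.0, 0.0]
width: 0.4
```

>>> apply_moves(increments=[{"gripper":0,"delta_pos":[0,0,0],"dr":[-0.1,0,0]},{"gripper":0,"delta_pos":[0,0,0],"dr":[-0.1,0,0]},{"gripper":0,"delta_pos":[0,0,0],"dr":[-0.1,0,0]},{"gripper":0,"delta_pos":[0,0,0],"dr":[-0.1,0,0]},{"gripper":0,"delta_pos":[0,0,0],"dr":[-0.1,0,0]}])

```text
t: 1.77
ee_pos: [563.4, -238.7, 230.2]
orientation: [1.717, 0.777, -1.719]
ft_force: [-0.4, -0.2, -0.2]
width: 0.6
```

>>> apply_moves(increments=[{"gripper":0,"delta_pos":[0,0,0],"dr":[-0.1,0,0]},{"gripper":0,"delta_pos":[0,0,0],"dr":[-0.1,0,0]},{"gripper":0,"delta_pos":[0,0,0],"dr":[-0.1,0,0]},{"gripper":0,"delta_pos":[0,0,0],"dr":[-0.1,0,0]},{"gripper":0,"delta_pos":[0,0,0],"dr":[-0.1,0,0]}])

```text
t: 2.18
ee_pos: [563.3, -238.9, 230.2]
orientation: [1.371, 1.097, -1.371]
ft_force: [-0.1, -0.7, 0.5]
width: 0.7
```

>>> apply_moves(increments=[{"gripper":0,"delta_pos":[0,0,0],"dr":[-0.1,0,0]},{"gripper":0,"delta_pos":[0,0,0],"dr":[-0.1,0,0]},{"gripper":0,"delta_pos":[0,0,0],"dr":[-0.1,0,0]},{"gripper":0,"delta_pos":[0,0,0],"dr":[-0.093,0,0]},{"gripper":0,"delta_pos":[0,0,0],"dr":[0,0,0]}])

```text
t: 2.6
ee_pos: [563.3, -238.9, 230.2]
orientation: [1.083, 1.285, -1.084]
ft_force: [1.4, -0.8, -0.3]
width: 0.3
```

Run:
```python
from h import *
from workcell import ctrl
rep(ctrl.get_obs(),(-190,0,160,.8),(-130,0,70,.8),(-120,0,38,.8))
```

```text
t 2.6 tip [-189.6    3.9  162.2] xdir [ 0.     0.001 -1.   ] ydir [ 0.003 -1.    -0.001] F [-1.  -1.3 -0.3] q [-0.42  0.4   1.66 -0.    1.08 -0.59] w 0.3
(-190, 0, 160, 0.8) d cm [0.45 0.39 0.6 ] dr [0.003 0.77  0.002]
(-130, 0, 70, 0.8) d cm [10.64  0.    1.97] dr [0. 0. 0.]
(-120, 0, 38, 0.8) d cm [ 2.99 -0.    1.51] dr [0. 0. 0.]
```

Works exactly. Now tilt 0.77 about tool y, then a wrist picture.

>>> apply_moves(increments=[{"gripper":0,"delta_pos":[0.45,0.39,0.6],"dr":[0,0,0]},{"gripper":0,"delta_pos":[0,0,0],"dr":[0,0.1,0]},{"gripper":0,"delta_pos":[0,0,0],"dr":[0,0.1,0]},{"gripper":0,"delta_pos":[0,0,0],"dr":[0,0.1,0]},{"gripper":0,"delta_pos":[0,0,0],"dr":[0,0.1,0]}])

```text
t: 3.02
ee_pos: [569.1, -244.7, 226.5]
orientation: [1.354, 1.595, -0.893]
ft_force: [0.1, 0.7, 0.2]
width: 0.5
```

>>> apply_moves(increments=[{"gripper":0,"delta_pos":[0,0,0],"dr":[0,0.1,0]},{"gripper":0,"delta_pos":[0,0,0],"dr":[0,0.1,0]},{"gripper":0,"delta_pos":[0,0,0],"dr":[0,0.1,0]},{"gripper":0,"delta_pos":[0,0,0],"dr":[0,0.07,0]},{"gripper":0,"delta_pos":[0,0,0],"dr":[0,0,0]}])

```text
t: 3.43
ee_pos: [567.7, -245.9, 222.9]
orientation: [1.588, 1.872, -0.673]
ft_force: [-0.2, -0.3, -0.3]
width: 0.6
```

Run:
```python
from h import *
from workcell import ctrl
d=ctrl.get_image("wrist"); cv2.imwrite("pics/w1.png",d["img"][:,:,::-1]); np.savez("w1.npz",**d)
rep(ctrl.get_obs(),(-130,0,70,.8),(-120,0,38,.8))
W=(cloud(d)-C)@U.T
# guard: points high and central
m=(W[...,2]>20)&(W[...,2]<80)&(abs(W[...,1])<60)&(W[...,0]>-110)&(W[...,0]<60)
p=W[m];print(len(p));q=p[p[:,2]>np.nanpercentile(p[:,2],90)]
print("lip y range",np.percentile(q[:,1],[1,99]),"top",p[:,2].max(),"minx",np.percentile(p[:,0],[0.5,1]),"x of high",np.percentile(q[:,0],[1,50,99]))
m=(abs(W[...,1])<160)&(abs(W[...,0])<130)&(abs(W[...,2])<6);print("panel z",np.median(W[m][:,2]))
```

```text
t 3.48 tip [-191.3    0.3  158. ] xdir [ 0.697  0.001 -0.717] ydir [-0.003 -1.    -0.004] F [-0.1  0.5 -0.7] q [-0.66  0.71  1.36  0.49  1.68 -0.92] w 0.7
(-130, 0, 70, 0.8) d cm [10.58  0.05  1.73] dr [-0.005 -0.     0.001]
(-120, 0, 38, 0.8) d cm [ 2.99 -0.    1.51] dr [0. 0. 0.]
8847
lip y range [-35.94175525  37.81653671] top 70.09001712716102 minx [-94.64024211 -94.38260435] x of high [-94.99728862 -92.41928495 -85.24818742]
panel z 0.15679845156753913
```

View pics/w1.png

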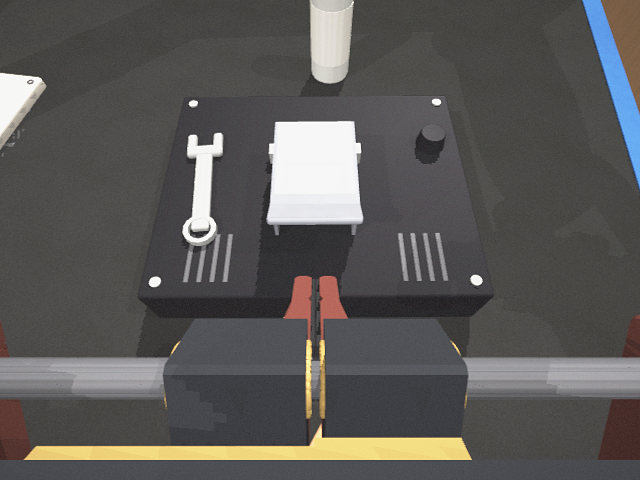

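The wrist view shows the finger (318,280) in line with the lip's middle (315,218). The measured lip edge is at about x=-92 in box axes, as predicted. Next I go down in front of the lip, then slide under it.

>>> apply_moves(increments=[{"gripper":0,"delta_pos":[2.7,0,0.78],"dr":[0,0,0]},{"gripper":0,"delta_pos":[2.7,0,0.78],"dr":[0,0,0]},{"gripper":0,"delta_pos":[2.7,0,0.78],"dr":[0,0,0]},{"gripper":0,"delta_pos":[2.7,0,0.78],"dr":[0,0,0]},{"gripper":0,"delta_pos":[2.7,0,0.78],"dr":[0,0,0]}])

```text
t: 3.9
ee_pos: [557.8, -178.5, 101.7]
orientation: [1.579, 1.865, -0.672]
ft_force: [0.1, -0.1, -0.3]
width: 0.2
```

>>> apply_moves(increments=[{"gripper":0,"delta_pos":[0.66,0,-0.68],"dr":[0,0,0]},{"gripper":0,"delta_pos":[0.66,0,-0.68],"dr":[0,0,0]},{"gripper":0,"delta_pos":[0.66,0,-0.68],"dr":[0,0,0]},{"gripper":0,"delta_pos":[0.66,0,-0.68],"dr":[0,0,0]},{"gripper":0,"delta_pos":[0,0,0],"dr":[0,0,0]}])

```text
t: 4.32
ee_pos: [551.6, -140.6, 103.7]
orientation: [1.58, 1.867, -0.668]
ft_force: [0.5, -0.5, 0.6]
width: 0.6
```

Run:
```python
from h import *
from workcell import ctrl
rep(ctrl.get_obs())
d=ctrl.get_image("side"); cv2.imwrite("pics/s2.png",cv2.resize(d["img"][150:310,200:440,::-1],None,fx=3,fy=3))
# waypoints: lip centre at theta, finger pitch al; contact 12mm above fingertip's face corner
o=ctrl.get_obs();prev=None
for th,al in [(-.05,.8),(.15,.8),(.4,.85),(.65,1.05),(.85,1.25),(1.05,1.4),(1.25,1.5)]:
    a=.44+th;lip=np.array([30-133.8*np.cos(a),8+133.8*np.sin(a)])
    X=np.array([np.cos(al),-np.sin(al)]);N=np.array([np.sin(al),np.cos(al)])
    tip=lip-3*N-10*N+13*X; tcp=tip-8*X
    if prev is not None:
        D=tcp-prev[0];Xp,Np=prev[1:3];print(th,al,"tip",tip.round(1),"dx %.2f dz %.2f dry %.2f"%(D@Xp/10,-D@Np/10,prev[3]-al))
    else:print("start tip",tip)
    prev=(tcp,X,N,al)
```

```text
t 4.32 tip [-85.3  -0.8  37.9] xdir [ 0.695 -0.    -0.719] ydir [ 0.001 -1.     0.001] F [-0.5 -0.4  0.6] q [-0.55  0.77  1.58  0.56  1.39 -1.  ] w 0.6
start tip [-94.02127417  40.48639354]
0.15 0.8 tip [-81.4  64.1] dx -0.81 dz -2.54 dry 0.00
0.4 0.85 tip [-60.5  89.3] dx -0.35 dz -3.30 dry -0.05
0.65 1.05 tip [-36.7 108.9] dx 0.11 dz -3.24 dry -0.20
0.85 1.25 tip [-15.3 120.1] dx 0.10 dz -2.57 dry -0.20
1.05 1.4 tip [  8.6 126.3] dx 0.17 dz -2.59 dry -0.15
1.25 1.5 tip [ 33.9 127. ] dx 0.37 dz -2.58 dry -0.10
```

View pics/s2.png

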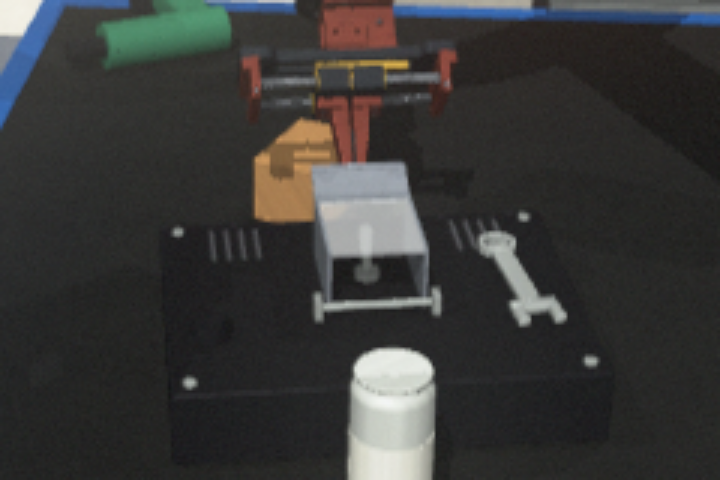

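The finger disappears behind the lip's edge at (355,163), so it is underneath. The toggle is visible, leaning to the front. Now I lift along the arc.

>>> apply_moves(increments=[{"gripper":0,"delta_pos":[-0.32,0,-0.42],"dr":[0,0,0]},{"gripper":0,"delta_pos":[-0.32,0,-0.42],"dr":[0,0,0]},{"gripper":0,"delta_pos":[-0.32,0,-0.42],"dr":[0,0,0]},{"gripper":0,"delta_pos":[-0.32,0,-0.42],"dr":[0,0,0]},{"gripper":0,"delta_pos":[-0.32,0,-0.42],"dr":[0,0,0]}])

```text
t: 4.78
ee_pos: [550.7, -138.2, 128.9]
orientation: [1.582, 1.867, -0.669]
ft_force: [0.8, -0.9, -0.3]
width: 0.4
```

>>> apply_moves(increments=[{"gripper":0,"delta_pos":[-0.07,0,-0.66],"dr":[0,-0.01,0]},{"gripper":0,"delta_pos":[-0.07,0,-0.66],"dr":[0,-0.01,0]},{"gripper":0,"delta_pos":[-0.07,0,-0.66],"dr":[0,-0.01,0]},{"gripper":0,"delta_pos":[-0.07,0,-0.66],"dr":[0,-0.01,0]},{"gripper":0,"delta_pos":[-0.07,0,-0.66],"dr":[0,-0.01,0]}])

```text
t: 5.2
ee_pos: [546.8, -115.8, 153.8]
orientation: [1.55, 1.831, -0.703]
ft_force: [-0.4, -0.8, 0.1]
width: 0.4
```

Run:
```python
from h import *
from workcell import ctrl
d=ctrl.get_image("side"); cv2.imwrite("pics/s3.png",cv2.resize(d["img"][130:310,200:440,::-1],None,fx=3,fy=3))
rep(ctrl.get_obs(),(-36.7,0,109,1.05),(-15.3,0,120,1.25),(8.6,0,126,1.4),(33.9,0,127,1.5))
```

```text
t 5.25 tip [-59.6  -0.5  88.9] xdir [ 0.658  0.    -0.753] ydir [ 0.001 -1.     0.001] F [ 0.9  0.5 -0.2] q [-0.51  0.66  1.63  0.55  1.39 -0.93] w 0.2
(-36.7, 0, 109, 1.05) d cm [ 0.01 -0.05 -3.2 ] dr [ 0.002 -0.198 -0.   ]
(-15.3, 0, 120, 1.25) d cm [ 0.13  0.   -2.56] dr [ 0.  -0.2 -0. ]
(8.6, 0, 126, 1.4) d cm [ 0.19 -0.   -2.58] dr [-0.   -0.15  0.  ]
(33.9, 0, 127, 1.5) d cm [ 0.34 -0.   -2.59] dr [ 0.  -0.1 -0. ]
```

View pics/s3.png

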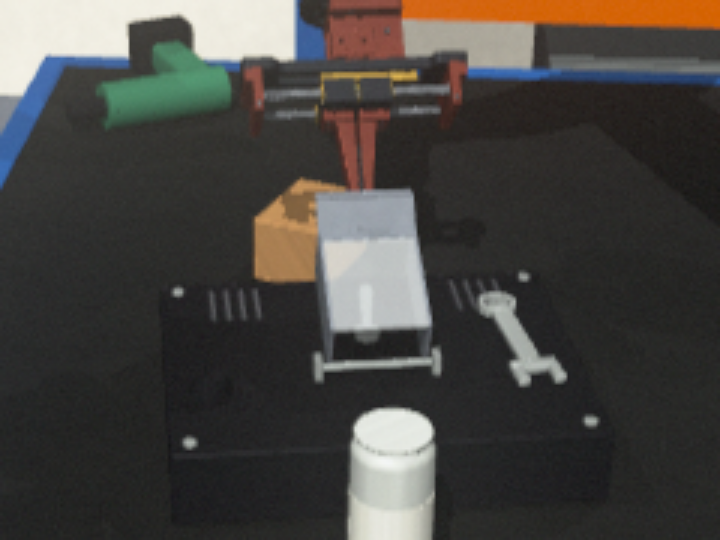

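The guard is rising: the lip edge is at (365,190), still on the finger, and the wrench and the rest are undisturbed. I'll continue along the arc.

>>> apply_moves(increments=[{"gripper":0,"delta_pos":[0.06,0,-0.64],"dr":[0,-0.04,0]},{"gripper":0,"delta_pos":[0.03,0,-0.64],"dr":[0,-0.04,0]},{"gripper":0,"delta_pos":[0,0,-0.64],"dr":[0,-0.04,0]},{"gripper":0,"delta_pos":[-0.03,0,-0.64],"dr":[0,-0.04,0]},{"gripper":0,"delta_pos":[-0.06,0,-0.64],"dr":[0,-0.04,0]}])

```text
t: 5.67
ee_pos: [542.6, -90.7, 172.7]
orientation: [1.424, 1.682, -0.827]
ft_force: [0.9, -1.0, 0.2]
width: 0.3
```

>>> apply_moves(increments=[{"gripper":0,"delta_pos":[0.03,0,-0.5],"dr":[0,-0.04,0]},{"gripper":0,"delta_pos":[0.03,0,-0.5],"dr":[0,-0.04,0]},{"gripper":0,"delta_pos":[0.02,0,-0.5],"dr":[0,-0.04,0]},{"gripper":0,"delta_pos":[0,0,-0.5],"dr":[0,-0.04,0]},{"gripper":0,"delta_pos":[0,0,-0.5],"dr":[0,-0.04,0]}])

```text
t: 6.08
ee_pos: [538.8, -68.0, 182.7]
orientation: [1.296, 1.53, -0.937]
ft_force: [0.6, 0.2, 0.4]
width: 0.3
```

>>> apply_moves(increments=[{"gripper":0,"delta_pos":[0.04,0,-0.5],"dr":[0,-0.03,0]},{"gripper":0,"delta_pos":[0.04,0,-0.5],"dr":[0,-0.03,0]},{"gripper":0,"delta_pos":[0.04,0,-0.5],"dr":[0,-0.03,0]},{"gripper":0,"delta_pos":[0.04,0,-0.5],"dr":[0,-0.03,0]},{"gripper":0,"delta_pos":[0.04,0,-0.5],"dr":[0,-0.03,0]}])

```text
t: 6.5
ee_pos: [534.6, -43.6, 187.1]
orientation: [1.198, 1.415, -1.011]
ft_force: [0.4, -0.2, -0.3]
width: 0.4
```

Run:
```python
from h import *
from workcell import ctrl
d=ctrl.get_image("side"); cv2.imwrite("pics/s4.png",cv2.resize(d["img"][110:310,200:440,::-1],None,fx=2.5,fy=2.5))
rep(ctrl.get_obs(),(33.9,0,127,1.5),(60,0,120,1.57))
```

```text
t 6.55 tip [ 10.2   0.  119.4] xdir [ 0.167  0.    -0.986] ydir [ 0.001 -1.     0.   ] F [1.5 0.  0.1] q [-0.19  0.38  1.83  0.19  1.   -0.46] w 0.4
(33.9, 0, 127, 1.5) d cm [-0.35  0.01 -2.54] dr [ 0.001 -0.097 -0.   ]
(60, 0, 120, 1.57) d cm [ 0.88  0.   -2.61] dr [-0.   -0.07 -0.  ]
```

View pics/s4.png

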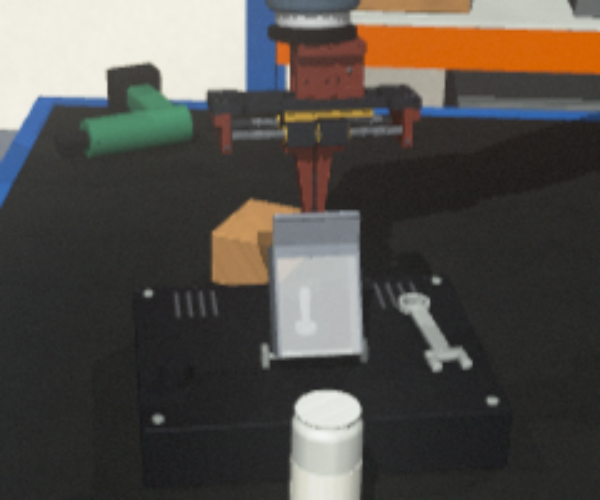

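The guard is nearly upright, with the lip at (316,215) on the finger. I'll push past the tipping point.

>>> apply_moves(increments=[{"gripper":0,"delta_pos":[-0.05,0,-0.5],"dr":[0,-0.02,0]},{"gripper":0,"delta_pos":[-0.05,0,-0.5],"dr":[0,-0.02,0]},{"gripper":0,"delta_pos":[-0.05,0,-0.5],"dr":[0,-0.02,0]},{"gripper":0,"delta_pos":[0,0,-0.5],"dr":[0,-0.02,0]},{"gripper":0,"delta_pos":[0,0,-0.5],"dr":[0,-0.02,0]}])

```text
t: 6.97
ee_pos: [530.6, -19.7, 191.7]
orientation: [1.132, 1.338, -1.056]
ft_force: [-0.1, -0.6, -0.2]
width: 0.1
```

>>> apply_moves(increments=[{"gripper":0,"delta_pos":[0,0,-0.3],"dr":[0,0,0]},{"gripper":0,"delta_pos":[0,0,0],"dr":[0,0,0]},{"gripper":0,"delta_pos":[0,0,0],"dr":[0,0,0]},{"gripper":0,"delta_pos":[0,0,0],"dr":[0,0,0]},{"gripper":0,"delta_pos":[0,0,0],"dr":[0,0,0]}])

```text
t: 7.38
ee_pos: [530.4, -17.4, 191.7]
orientation: [1.133, 1.338, -1.056]
ft_force: [0.6, -0.2, 0.5]
width: 0.6
```

Run:
```python
from h import *
from workcell import ctrl
d=ctrl.get_image("side"); cv2.imwrite("pics/s5.png",cv2.resize(d["img"][110:310,200:440,::-1],None,fx=2.5,fy=2.5))
W=(cloud(d)-C)@U.T
m=(abs(W[...,1])<42)&(abs(W[...,0]-60)<90)&(W[...,2]>95)&(W[...,2]<132)
print("high pts x",np.percentile(W[m][:,0],[1,25,50,75,99]),m.sum(),"zmax at x>80",W[...,2][m&(W[...,0]>80)].max(initial=0))
rep(ctrl.get_obs(),(-20,0,140,1.57),(-75,0,140,1.57),(-75,0,27,1.57))
```

```text
high pts x [ 33.64103375  83.33860854  88.95246081  96.24149665 102.80305829] 428 zmax at x>80 127.88453434212613
t 7.43 tip [ 34.8  -0.2 123.7] xdir [ 0.07   0.    -0.998] ydir [-0. -1. -0.] F [ 0.4  0.4 -0.3] q [-0.09  0.34  1.86  0.08  0.96 -0.31] w 0.7
(-20, 0, 140, 1.57) d cm [-2.01 -0.02  5.3 ] dr [-0.    -0.069  0.   ]
(-75, 0, 140, 1.57) d cm [-0.  -0.   5.5] dr [0. 0. 0.]
(-75, 0, 27, 1.57) d cm [1.13e+01 0.00e+00 1.00e-02] dr [0. 0. 0.]
```

View pics/s5.png

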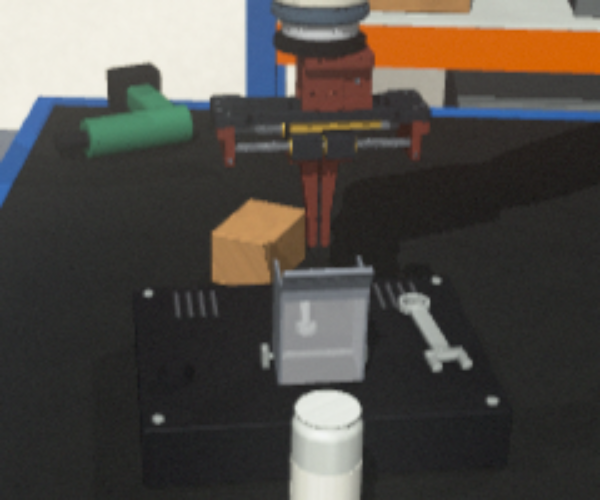

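The guard is against its stop, with the lip edge measured near x=96 as expected. Next I back off, then go down in front of the toggle.

>>> apply_moves(increments=[{"gripper":0,"delta_pos":[-0.5,0,1.3],"dr":[0,-0.02,0]},{"gripper":0,"delta_pos":[-0.5,0,1.3],"dr":[0,-0.02,0]},{"gripper":0,"delta_pos":[-0.5,0,1.3],"dr":[0,-0.029,0]},{"gripper":0,"delta_pos":[-0.5,0,1.3],"dr":[0,0,0]},{"gripper":0,"delta_pos":[0,0,1.6],"dr":[0,0,0]}])

```text
t: 7.85
ee_pos: [542.5, -85.9, 211.3]
orientation: [1.087, 1.282, -1.084]
ft_force: [-0.6, -0.4, 0.1]
width: 0.7
```

>>> apply_moves(increments=[{"gripper":0,"delta_pos":[0,0,2.0],"dr":[0,0,0]},{"gripper":0,"delta_pos":[0,0,2.0],"dr":[0,0,0]},{"gripper":0,"delta_pos":[2.5,0,0],"dr":[0,0,0]},{"gripper":0,"delta_pos":[2.5,0,0],"dr":[0,0,0]},{"gripper":0,"delta_pos":[2.5,0,0],"dr":[0,0,0]}])

```text
t: 8.27
ee_pos: [549.0, -126.1, 134.8]
orientation: [1.088, 1.281, -1.086]
ft_force: [0.1, 0.4, -0.2]
width: 0.2
```

Run:
```python
from h import *
from workcell import ctrl
rep(ctrl.get_obs(),(-75,0,27,1.57),(-55,0,27,1.57),(-37,0,27,1.57))
d=ctrl.get_image("wrist"); cv2.imwrite("pics/w6.png",d["img"][:,:,::-1])
```

```text
t 8.27 tip [-76.   -0.7  66.8] xdir [ 0.    -0.002 -1.   ] ydir [-0.001 -1.     0.002] F [ 0.4 -0.2 -0.2] q [-0.25  0.46  1.83  0.    0.84 -0.41] w 0.2
(-75, 0, 27, 1.57) d cm [ 3.98 -0.07 -0.1 ] dr [-0.001  0.001 -0.002]
(-55, 0, 27, 1.57) d cm [ 0. -0. -2.] dr [0. 0. 0.]
(-37, 0, 27, 1.57) d cm [ 0.   0.  -1.8] dr [0. 0. 0.]
```

View pics/w6.png

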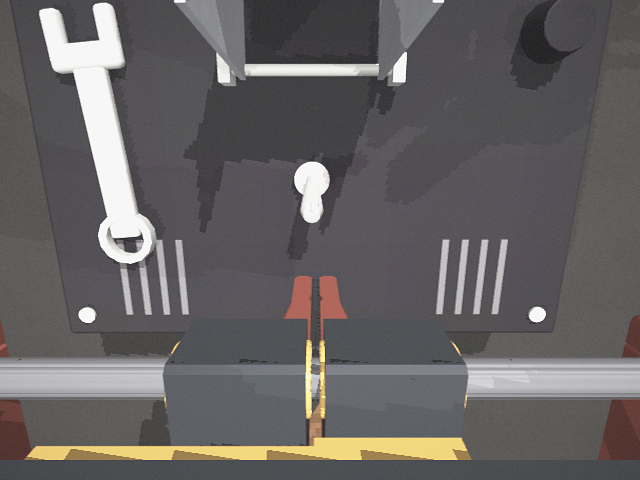

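The toggle tip is at (312,212) and the finger seam at x=317, so the finger is about 1.5 mm off centre. I'll correct that, go down, and push gently in steps.

>>> apply_moves(increments=[{"gripper":0,"delta_pos":[2.0,-0.15,0],"dr":[0,0,0]},{"gripper":0,"delta_pos":[2.0,0,0],"dr":[0,0,0]},{"gripper":0,"delta_pos":[0,0,-0.7],"dr":[0,0,0]},{"gripper":0,"delta_pos":[0,0,-0.7],"dr":[0,0,0]},{"gripper":0,"delta_pos":[0,0,-0.5],"dr":[0,0,0]}])

```text
t: 8.73
ee_pos: [544.2, -105.6, 96.1]
orientation: [1.087, 1.283, -1.085]
ft_force: [-0.5, -3.4, 1.6]
width: 0.6
```

>>> apply_moves(increments=[{"gripper":0,"delta_pos":[0,0,-0.3],"dr":[0,0,0]},{"gripper":0,"delta_pos":[0,0,-0.3],"dr":[0,0,0]},{"gripper":0,"delta_pos":[0,0,-0.3],"dr":[0,0,0]},{"gripper":0,"delta_pos":[0,0,-0.3],"dr":[0,0,0]},{"gripper":0,"delta_pos":[0,0,-0.3],"dr":[0,0,0]}])

```text
t: 9.15
ee_pos: [541.6, -90.6, 95.3]
orientation: [1.087, 1.283, -1.085]
ft_force: [0.0, -2.8, 2.8]
width: 0.2
```

Run:
```python
from h import *
from workcell import ctrl
rep(ctrl.get_obs())
```

```text
t 9.15 tip [-39.8   0.8  27.3] xdir [ 0.001 -0.001 -1.   ] ydir [ 0.    -1.     0.001] F [-2.8  0.5  2.8] q [-0.19  0.51  1.88  0.    0.75 -0.35] w 0.2
```

>>> apply_moves(increments=[{"gripper":0,"delta_pos":[0,0,-0.1],"dr":[0,0,0]},{"gripper":0,"delta_pos":[0,0,-0.1],"dr":[0,0,0]},{"gripper":0,"delta_pos":[0,0,-0.1],"dr":[0,0,0]},{"gripper":0,"delta_pos":[0,0,0],"dr":[0,0,0]},{"gripper":0,"delta_pos":[0,0,0],"dr":[0,0,0]}])

```text
t: 9.57
ee_pos: [540.7, -87.8, 94.6]
orientation: [1.087, 1.284, -1.086]
ft_force: [-0.3, 0.0, 0.3]
width: -0.0
```

>>> apply_moves(increments=[{"gripper":0,"delta_pos":[0,0,-0.1],"dr":[0,0,0]},{"gripper":0,"delta_pos":[0,0,-0.1],"dr":[0,0,0]},{"gripper":0,"delta_pos":[0,0,0],"dr":[0,0,0]},{"gripper":0,"delta_pos":[0,0,0],"dr":[0,0,0]},{"gripper":0,"delta_pos":[0,0,0],"dr":[0,0,0]}])

```text
t: 9.98
ee_pos: [540.3, -85.8, 94.6]
orientation: [1.087, 1.284, -1.086]
ft_force: [2.0, -1.5, -1.7]
width: 0.4
```

>>> apply_moves(increments=[{"gripper":0,"delta_pos":[0,0,-0.1],"dr":[0,0,0]},{"gripper":0,"delta_pos":[0,0,0],"dr":[0,0,0]},{"gripper":0,"delta_pos":[0,0,-0.1],"dr":[0,0,0]},{"gripper":0,"delta_pos":[0,0,0],"dr":[0,0,0]},{"gripper":0,"delta_pos":[0,0,-0.05],"dr":[0,0,0]}])

```text
t: 10.4
ee_pos: [540.2, -84.4, 94.8]
orientation: [1.085, 1.283, -1.086]
ft_force: [1.4, -10.2, -2.3]
width: 0.8
```

Run:
```python
from h import *
from workcell import ctrl
d=ctrl.get_image("wrist"); cv2.imwrite("pics/w7.png",cv2.resize(d["img"][0:320,160:480,::-1],None,fx=1.5,fy=1.5))
rep(ctrl.get_obs())
```

```text
t 10.45 tip [-33.5   1.2  26.8] xdir [-0.001 -0.    -1.   ] ydir [ 0.001 -1.     0.   ] F [-10.1   0.1  -1.6] q [-0.18  0.51  1.89 -0.    0.75 -0.34] w 0.6
```

View pics/w7.png

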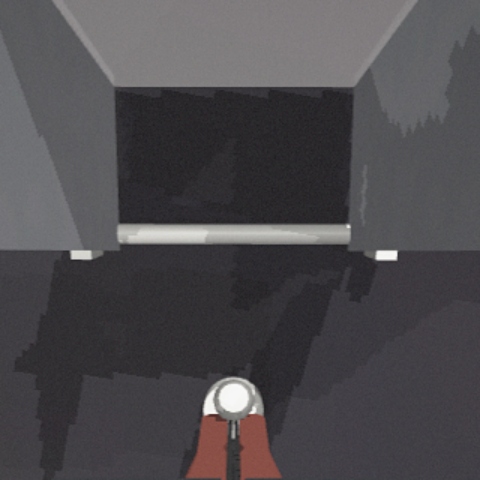

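The force rose to 10 N, so the toggle is on its stop; the picture shows the lever behind the fingertip at (233,400). I'll back off, go up and check.

>>> apply_moves(increments=[{"gripper":0,"delta_pos":[0,0,1.0],"dr":[0,0,0]},{"gripper":0,"delta_pos":[0,0,1.5],"dr":[0,0,0]},{"gripper":0,"delta_pos":[-2.0,0,0],"dr":[0,0,0]},{"gripper":0,"delta_pos":[-3.0,0,0],"dr":[0,0,0]},{"gripper":0,"delta_pos":[-3.0,0,0],"dr":[0,0,0]}])

```text
t: 10.87
ee_pos: [542.7, -108.2, 174.6]
orientation: [1.087, 1.288, -1.088]
ft_force: [0.5, 0.5, 0.2]
width: 0.7
```

>>> apply_moves(increments=[{"gripper":0,"delta_pos":[-3.0,0,0],"dr":[0,0,0]},{"gripper":0,"delta_pos":[-2.3,0.1,0],"dr":[0,0,0]},{"gripper":0,"delta_pos":[0,0,0],"dr":[0,0,0]},{"gripper":0,"delta_pos":[0,0,0],"dr":[0,0,0]},{"gripper":0,"delta_pos":[0,0,0],"dr":[0,0,0]}])

```text
t: 11.28
ee_pos: [544.2, -107.9, 226.8]
orientation: [1.087, 1.286, -1.086]
ft_force: [-0.5, 0.6, -0.8]
width: 0.4
```

Run:
```python
from h import *
from workcell import ctrl
d=ctrl.get_image("wrist"); cv2.imwrite("pics/w8.png",d["img"][:,:,::-1])
W=(cloud(d)-C)@U.T
m=(abs(W[...,1])<14)&(abs(W[...,0]+25)<35)&(W[...,2]>12)&(W[...,2]<60)
p=W[m]
for a,b in [(12,20),(20,28),(28,36),(36,50)]:
    s=p[(p[:,2]>a)&(p[:,2]<=b)];print(a,len(s),s.mean(0).round(1) if len(s) else "",s[:,0].min().round(1) if len(s) else "",s[:,0].max().round(1) if len(s) else "")
rep(ctrl.get_obs(),(40,0,160,1.57),(125,0,160,1.57),(125,0,105,1.57),(108,0,105,1.57))
```

```text
12 21 [-27.5   0.6  16.2] -29.5 -25.4
20 29 [-24.2   0.8  24.4] -26.0 -21.4
28 80 [-17.4   0.8  33.6] -22.7 -10.1
36 137 [-14.9   0.8  37.8] -20.2 -10.0
t 11.33 tip [-57.2   1.3 158.3] xdir [ 0.002  0.003 -1.   ] ydir [ 0.    -1.    -0.003] F [0.3 0.5 0.7] q [-0.22  0.33  1.79  0.    1.03 -0.38] w 0.4
(40, 0, 160, 1.57) d cm [-0.15  0.13 -9.72] dr [ 0.    -0.001  0.003]
(125, 0, 160, 1.57) d cm [ 0.01  0.   -8.5 ] dr [0. 0. 0.]
(125, 0, 105, 1.57) d cm [5.5 0.  0. ] dr [0. 0. 0.]
(108, 0, 105, 1.57) d cm [-0.  -0.   1.7] dr [0. 0. 0.]
```

The toggle's front face slopes back at about 0.4 rad and its top is at x≈-15, z≈38, which matches fully on. Now I cross over the guard, high, to behind it.

>>> apply_moves(increments=[{"gripper":0,"delta_pos":[-0.5,0.1,-2.6],"dr":[0,0,0]},{"gripper":0,"delta_pos":[0,0,-2.6],"dr":[0,0,0]},{"gripper":0,"delta_pos":[0,0,-2.6],"dr":[0,0,0]},{"gripper":0,"delta_pos":[0,0,-2.6],"dr":[0,0,0]},{"gripper":0,"delta_pos":[0,0,-2.6],"dr":[0,0,0]}])

```text
t: 11.75
ee_pos: [523.2, 21.4, 231.1]
orientation: [1.086, 1.287, -1.088]
ft_force: [0.1, 0.0, -0.6]
width: 0.3
```

>>> apply_moves(increments=[{"gripper":0,"delta_pos":[0,0,-2.6],"dr":[0,0,0]},{"gripper":0,"delta_pos":[0,0,-2.8],"dr":[0,0,0]},{"gripper":0,"delta_pos":[0,0,0],"dr":[0,0,0]},{"gripper":0,"delta_pos":[2.5,0,0],"dr":[0,0,0]},{"gripper":0,"delta_pos":[2.5,0,0],"dr":[0,0,0]}])

```text
t: 12.17
ee_pos: [515.9, 74.0, 182.2]
orientation: [1.086, 1.284, -1.084]
ft_force: [-0.5, -1.3, -0.7]
width: 0.4
```

Run:
```python
from h import *
from workcell import ctrl
d=ctrl.get_image("side"); cv2.imwrite("pics/s9.png",cv2.resize(d["img"][110:310,200:440,::-1],None,fx=2.5,fy=2.5))
rep(ctrl.get_obs(),(110,0,108,1.57),(60,0,115,1.57),(10,0,120,1.57))
```

```text
t 12.22 tip [126.6   2.6 109. ] xdir [ 0.001  0.008 -1.   ] ydir [ 0.001 -1.    -0.008] F [ 0.3  1.9 -3.5] q [ 0.12  0.34  1.9   0.    0.9  -0.05] w 0.4
(110, 0, 108, 1.57) d cm [0.1  0.25 1.66] dr [ 0.001 -0.     0.008]
(60, 0, 115, 1.57) d cm [-0.7 -0.   5. ] dr [0. 0. 0.]
(10, 0, 120, 1.57) d cm [-0.5  0.   5. ] dr [0. 0. 0.]
```

View pics/s9.png

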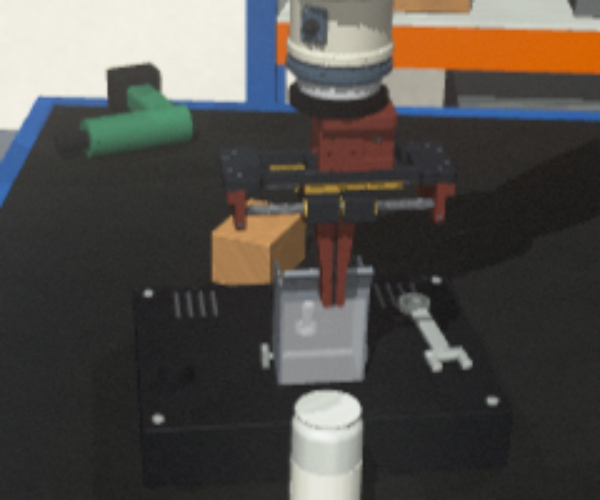

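The finger is behind the open guard, at (335,305), clear of the can. Now I push it forward gently.

>>> apply_moves(increments=[{"gripper":0,"delta_pos":[0,0.2,0.8],"dr":[0,0,0]},{"gripper":0,"delta_pos":[0,0,0.6],"dr":[0,0,0]},{"gripper":0,"delta_pos":[0,0,0.5],"dr":[0,0,0]},{"gripper":0,"delta_pos":[-0.1,0,0.5],"dr":[0,0,0]},{"gripper":0,"delta_pos":[-0.1,0,0.5],"dr":[0,0,0]}])

```text
t: 12.63
ee_pos: [523.2, 44.5, 186.0]
orientation: [1.088, 1.282, -1.085]
ft_force: [-0.4, -1.3, 1.1]
width: 0.3
```

>>> apply_moves(increments=[{"gripper":0,"delta_pos":[-0.15,0,0.7],"dr":[0,0,0]},{"gripper":0,"delta_pos":[-0.15,0,0.7],"dr":[0,0,0]},{"gripper":0,"delta_pos":[-0.1,0,0.7],"dr":[0,0,0]},{"gripper":0,"delta_pos":[-0.1,0,0.7],"dr":[0,0,0]},{"gripper":0,"delta_pos":[-0.1,0,0.7],"dr":[0,0,0]}])

```text
t: 13.05
ee_pos: [528.3, 10.0, 191.1]
orientation: [1.087, 1.284, -1.086]
ft_force: [-0.8, 0.7, 0.4]
width: 0.4
```

>>> apply_moves(increments=[{"gripper":0,"delta_pos":[-0.1,0,0.6],"dr":[0,0,0]},{"gripper":0,"delta_pos":[-0.1,0,0.6],"dr":[0,0,0]},{"gripper":0,"delta_pos":[-0.1,0,0.6],"dr":[0,0,0]},{"gripper":0,"delta_pos":[0,0,0.6],"dr":[0,0,0]},{"gripper":0,"delta_pos":[0,0,0.6],"dr":[0,0,0]}])

```text
t: 13.47
ee_pos: [533.3, -19.3, 193.8]
orientation: [1.087, 1.284, -1.086]
ft_force: [0.1, 0.4, 0.2]
width: 0.4
```

```bash
cat > g.py <<'E'
from h import *
from workcell import ctrl
d=ctrl.get_image("side");W=(cloud(d)-C)@U.T
import sys;cv2.imwrite(sys.argv[1],cv2.resize(d["img"][110:310,200:440,::-1],None,fx=2.5,fy=2.5))
for zr in [(45,60),(60,75),(75,95),(95,115),(115,140)]:
    m=(abs(W[...,1]-25)<12)&(W[...,0]>-110)&(W[...,0]<120)&(W[...,2]>zr[0])&(W[...,2]<zr[1])
    p=W[m];print(zr,len(p),np.percentile(p[:,0],[2,50,98]).round() if len(p) else "")
rep(ctrl.get_obs())
E
python3 g.py pics/s10.png
```

```text
(45, 60) 92 [49. 56. 65.]
(60, 75) 84 [41. 47. 54.]
(75, 95) 110 [29. 37. 45.]
(95, 115) 116 [17. 26. 34.]
(115, 140) 107 [16. 21. 25.]
t 13.52 tip [ 31.1  -2.8 125.8] xdir [ 0.001 -0.    -1.   ] ydir [ 0. -1.  0.] F [ 0.2 -0.5 -0. ] q [-0.06  0.34  1.86  0.    0.94 -0.23] w 0.5
```

The guard is at about 1.03 rad, right at balance. A little more.

>>> apply_moves(increments=[{"gripper":0,"delta_pos":[0,0,0.5],"dr":[0,0,0]},{"gripper":0,"delta_pos":[0,0,0.5],"dr":[0,0,0]},{"gripper":0,"delta_pos":[0,0,0.5],"dr":[0,0,0]},{"gripper":0,"delta_pos":[0,0,0.3],"dr":[0,0,0]},{"gripper":0,"delta_pos":[0,0,0],"dr":[0,0,0]}])

```text
t: 13.93
ee_pos: [536.3, -37.1, 193.8]
orientation: [1.087, 1.284, -1.086]
ft_force: [-1.0, -0.7, -0.2]
width: 0.4
```

>>> apply_moves(increments=[{"gripper":0,"delta_pos":[-1.0,0,0],"dr":[0,0,0]},{"gripper":0,"delta_pos":[-2.0,0,0],"dr":[0,0,0]},{"gripper":0,"delta_pos":[-2.0,0,0],"dr":[0,0,0]},{"gripper":0,"delta_pos":[0,0,0],"dr":[0,0,0]},{"gripper":0,"delta_pos":[0,0,0],"dr":[0,0,0]}])

```text
t: 14.35
ee_pos: [536.9, -36.4, 245.3]
orientation: [1.088, 1.282, -1.084]
ft_force: [-0.7, 0.6, -0.5]
width: 0.4
```

```bash
python3 g.py pics/s11.png
```

```text
(45, 60) 272 [-84. -27.  30.]
(60, 75) 39 [-91. -86. -77.]
(75, 95) 0 
(95, 115) 0 
(115, 140) 0 
t 14.4 tip [ 14.6  -2.8 176.2] xdir [ 0.001 -0.001 -1.   ] ydir [ 0.    -1.     0.001] F [-0.9  0.4 -0.1] q [-0.09  0.28  1.81  0.    1.05 -0.26] w 0.4
```

View pics/s11.png

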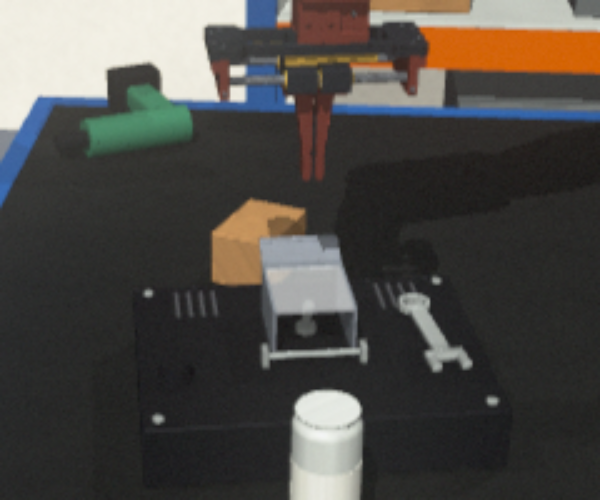

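The guard is shut, and the toggle shows through the clear top at (305,322), leaning to the hinge. I'll make a last numerical check against the first images, then hand in.

>>> apply_moves(increments=[{"gripper":0,"delta_pos":[-2.0,0,0],"dr":[0,0,0]},{"gripper":0,"delta_pos":[-2.0,0,0],"dr":[0,0,0]},{"gripper":0,"delta_pos":[-1.0,0,0],"dr":[0,0,0]},{"gripper":0,"delta_pos":[0,0,0],"dr":[0,0,0]},{"gripper":0,"delta_pos":[0,0,0],"dr":[0,0,0]}])

```text
t: 14.82
ee_pos: [535.9, -36.6, 293.2]
orientation: [1.087, 1.284, -1.086]
ft_force: [-0.1, -0.4, -0.1]
width: 0.6
```

Run:
```python
from h import *
from workcell import ctrl
a=np.load("side0.npz");b=ctrl.get_image("side")
A=(cloud(a)-C)@U.T;B=(cloud(b)-C)@U.T
def st(n,W,x0,x1,y0,y1,z0,z1):
    m=(W[...,0]>x0)&(W[...,0]<x1)&(W[...,1]>y0)&(W[...,1]<y1)&(W[...,2]>z0)&(W[...,2]<z1);p=W[m];return n,m.sum(),p.mean(0).round(1)
for n,*bx in [("lip",-100,-72,-40,40,54,80),("top",-65,20,-40,40,44,60),("carton",-345,-205,-90,90,-45,10),("can",215,290,-60,15,-45,100),("wrench",-100,90,75,160,4,20),("knob",30,75,-150,-105,6,25)]:
    print(st(n,A,*bx),st(n,B,*bx)[1:])
rep(ctrl.get_obs())
print(ctrl.close_job())
```

```text
('lip', np.int64(234), array([-82.4,   1.5,  61. ])) (np.int64(236), array([-82.1,   1.2,  61.1]))
('top', np.int64(575), array([-22. ,   0.9,  51.8])) (np.int64(571), array([-21.5,   0.6,  51.8]))
('carton', np.int64(704), array([-258.2,  -24.8,  -10.9])) (np.int64(705), array([-258.2,  -25. ,  -11.2]))
('can', np.int64(1925), array([267.7, -23.5,  34.3])) (np.int64(1926), array([267.7, -23.4,  34.5]))
('wrench', np.int64(242), array([  0.8, 117.5,   6.2])) (np.int64(257), array([  2.1, 117.1,   6.3]))
('knob', np.int64(107), array([  56.1, -126. ,   13.8])) (np.int64(109), array([  56.3, -125.9,   13.6]))
t 14.87 tip [ 14.6  -2.1 224.6] xdir [ 0.001  0.001 -1.   ] ydir [ 0.    -1.    -0.001] F [-0.2 -0.8 -1.1] q [-0.09  0.22  1.76  0.    1.16 -0.26] w 0.8
the job is handed in; nothing more can be done
None
```

The control box is switched on and its guard is shut again over the toggle. The job was handed in at about 14.9 s of the 64 s allowed.

**What I did:** I lifted the guard by its lip along the arc until it rested against its stop. I pushed the toggle towards the hinge until the force rose to about 10 N at the stop. Then I tipped the guard forward from behind, let it drop shut, and moved the gripper well clear above it.

**Last checks:**
- **Guard:** its lip and top are within 0.5 mm of where they were when shut at the start.
- **Toggle:** before the guard closed, the depth image showed it leaning about 0.4 rad towards the hinge, with its top where "fully on" should be. In the last side picture it still leans that way through the clear top, but I did not measure its angle again after shutting.
- **Loose things:** the can, carton and knob cap moved by no more than about 0.3 mm. The wrench's average position differs by 1.3 mm. I put that down to measurement noise, since slightly different points were visible and nothing came near it.

No check failed, and the force readings I saw stayed at or below about 10 N.

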